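# Tip the tub and scoop out the craft balls

### The arm

A 6-joint arm with a two-finger parallel gripper is mounted at the origin on the work surface. World frame = base frame: x ahead of the robot, y to its left, z up, the work surface at z = 0. Lengths are in m, angles in rad, forces in N, time in s.
With the tool pointing down it reaches from about 0.425 to 0.925 m from the base axis. Payload 12.5 kg.
Tool frame: the origin (TCP) lies between the finger pads; the fingertips stand ahead of it and the grasp point (between the pads) lies 3 mm ahead of it (r.tip_extent is the z of the fingertips in the tool frame, in m); z points along the fingers, y is the line along which they close (so a half turn about z gives the same grasp; the last joint's range is limited). The gripper opens to 85 mm and grips with 20 to 120 N. Pads are 22 mm wide; open, the fingers measure 114 mm over their backs; the gripper's body (76 mm by 85 mm) begins 54 mm behind the grasp point. The pads swing forward as they close: fully open they stand 13 mm farther back than shut.
Start: joints at [1.077, 0.491, 1.559, -0, 1.092, -0.106], TCP at [0.236, 0.579, 0.253] pointing down, gripper open.
Joint ranges: [-3.1, 3.1], [-0.84, 2.19], [0.05, 2.79], [-1.13, 4.28], [0.06, 2.93], [-2.69, 2.69]. Speed limits (rad/s): [2.22, 2.22, 2.79, 3.14, 3.14, 3.14].

### API

Orientations are given as a unit quaternion [w, x, y, z].
In Python, from station import r gives the robot as it stands. Calls block until the motion is done:
- r.movep(position, orientation): joint-space move of the TCP to a pose.
- r.servo_line(position, orientation=None, velocity=0.15, f_stop=None): straight line of the TCP; orientation=None keeps the orientation; velocity is the mean speed in m/s. With f_stop (N) it stops when the force on the tool has changed by that much, and returns True; else False.
- r.move_joints(angles): joint-space move.
- r.let_go() and r.close_gripper(grasp_force=None): open the fingers fully, or close them until they stop; grasp_force is the grip in N (None keeps the last).
- r.dwell(seconds).
- r.solve_ik(position, orientation): joint angles nearest the present ones, or None.
- r.get_obs(): the state.
- r.grab_frame(name): name is "scene" or "top" or "wrist"; returns the picture (384x512x3 uint8, red, green, blue); there is no depth.
- r.camera_params(name): a dict with "camera_matrix" (3x3 intrinsics, pixels), "rvec" (rotation vector, rad) and "tvec" (3), from world to camera coordinates, as OpenCV has them. Camera axes: x right, y down, z forward; pixel columns grow to the right and rows downward; lengths in m; the calibration is good to about 2 mm. A picture is of the moment at which its call begins: read the wrist's pose just before it. camera_params takes no time and is no camera call; for the wrist camera it gives the pose at the moment of the call.
A pose or a line that the arm cannot do raises r.PlanningError and nothing moves.
- r.job_done(): hands the job in; it is judged then, once.
The state is a dict: "time_s": time; "qpos": joint angles; "qvel": joint speeds; "joint_torque": joint torques, N m; "tcp_pos": TCP position; "orientation": TCP orientation; "wrist_force": force on the tool from outside, world axes, zero at the start; "torque": the same for the moment, N m; "width": finger opening in m; "grip_force": force on a finger pad.
Only numpy, scipy, OpenCV 4.12 (cv2) and the standard library are available. Lean on these libraries where they do the work, as an engineer would, in place of code of your own. Each camera call takes 0.05 s, during which the arm holds its last target. There are 200 camera calls.

### The job

Push the grey tub down by its corner tab so that it stays fully tipped and both wooden balls gather in that corner, then scoop the balls out with the hand scoop, without touching them with the fingers, and tip them into the plywood box. Leave the tub tipped, the box upright and the scoop standing upright on the table, and do not disturb the glue bottle, the jar or the brush pot.

Things in the scene. Friction and masses are not known exactly. Their poses are not given: they have to be found in the camera images.
- stand: plywood tipping stand fixed to the table: a base plate and two 135 mm uprights at y = +-176 mm (stand axes) that carry the tub between them. Origin on the table under the middle of the tub; z up. The tub's hinge is the line along the stand's y axis 110 mm above the origin. The stand's -x is the direction of the corner that goes down.
- tub (a joint): tilt of the tub about the hinge, rad: 0 level (start), 0.38 fully tipped (stop), stand -x corner down. A stiff friction hinge (about 0.9 N m): it stays where it is left; pressing the tab takes 5 to 7 N. Tub axes: origin on the hinge line above the stand's origin, tilting with the tub; there the inner floor is at z = -36 mm, the rim at z = +50 mm.
- tub_tab (a point): middle of the top face of the flat push tab (45 x 50 x 6 mm) that sticks out from the tub's rim at the corner that goes down, 178 mm from the hinge line; its axes tilt with the tub
- tub_corner (a point): the tub's inner floor corner below the tab, where the balls gather; axes tilt with the tub. The tub is an open grey square, 223 mm outside, 215 mm inside, walls 4 mm thick and 90 mm high, set cornerwise: its corners point along the stand's +-x and +-y axes (inner corners 152 mm from the middle). Level, its inner floor is 74 mm and its rim 160 mm above the table.
- ball1: plain wooden ball, 60 mm diameter, about 70 g, lying loose in the tub, smooth (friction about 0.3 on the tub and the scoop's pan); origin at its centre
- ball2: second wooden ball, the same as the first; origin at its centre
- scoop_grip (a point): centre of the grip of the hand scoop (0.2 kg), which stands on the table, handle up, 190 mm high. The grip is an upright wooden bar 20 x 20 mm, from 125 to 190 mm above the scoop's underside; this point is 158 mm above the underside. z is up along the grip, -x points to the nose. A 10 mm steel neck rises behind the rear corner (69 mm to +x) to 88 mm and leans forward to the grip.
- scoop_nose (a point): the scoop's nose (front corner of its pan, on the underside), 117 mm to -x of the grip and 158 mm below it; same axes. The pan is a 130 mm square plate, 3 mm thick, set cornerwise: rear corner 184 mm to +x of the nose, side corners 92 mm to +x and 92 mm to +-y. The two front edges have only a round rim 5.5 mm high, which balls ride up over; the two rear edges have walls 36 mm high, 4 mm thick.
- box_mid (a point): middle of the open plywood box that receives the balls: 200 x 200 mm outside, 75 mm high, walls and floor 7 mm; the point lies at its centre, half-way up (37 mm above the table); axes along its sides; loose, 0.6 kg
- glue: bystander: white glue bottle, 54 mm diameter, 150 mm high; origin at its underside
- jar: bystander: small jar, 56 mm diameter, 60 mm high; origin at its underside
- pot: bystander: white pot, 72 mm diameter, 95 mm high, brushes stand in it to 170 mm; origin at its underside
Not all that is in view belongs to the job. Of the things that look like the part that bears scoop_grip, the larger one is meant.

How it is judged:
By the outcome, as a careful person would: the job done as asked, in the order asked, and still so for the second after the job is handed in, with the robot touching nothing.
It also fails if it takes over 70 s, if anything falls off the work surface, if the arm or the gripper's body presses on something with over 40 N, if the wrist force passes 120 N, or if a joint passes its speed limit or range.

## Working session

There is one attempt and no reset: what is moved stays moved. The work goes in short steps, each a Python script; the robot and the scene stay as the last script left them, time stands still between calls to the robot, and variables do not carry over. Pictures are saved under pics/ and viewed, at most 10 in all, crops included, and the job is handed in when it is done.

```bash
ls; mkdir -p pics; python3 - <<'E'
from station import r
import cv2,numpy as np
a=r.grab_frame("scene");b=r.grab_frame("top")
cv2.imwrite("pics/scene0.png",a[...,::-1]);cv2.imwrite("pics/top0.png",b[...,::-1])
cv2.imwrite("pics/top0x.png",cv2.resize(b,(768,576),interpolation=cv2.INTER_CUBIC)[...,::-1])
cv2.imwrite("pics/scene0x.png",cv2.resize(a,(768,576),interpolation=cv2.INTER_CUBIC)[...,::-1])
for n in("scene","top"):
    p=r.camera_params(n);R=cv2.Rodrigues(np.array(p["rvec"]))[0];print(n,p["camera_matrix"],-R.T@np.array(p["tvec"]),R)
print(r.get_obs()["time_s"],r.tip_extent,r.get_obs()["orientation"])
E
```

```text
pics
scene [[477.88456827   0.         259.13619558]
 [  0.         477.88456827 181.83895381]
 [  0.           0.           1.        ]] [ 1.48015331 -0.6657219   1.02779843] [[ 0.56769042  0.82311012 -0.01474164]
 [ 0.52873567 -0.37827185 -0.75983485]
 [-0.6310041   0.42355654 -0.64994899]]
top [[485.47238558   0.         252.35779553]
 [  0.         485.47238558 190.82712535]
 [  0.           0.           1.        ]] [ 0.46345179 -0.07572297  1.36281474] [[ 0.01545904 -0.99984054 -0.00893961]
 [-0.99512711 -0.01451417 -0.09752627]
 [ 0.09738097  0.01040371 -0.9951928 ]]
0.1 0.022 [-1.44715692e-04  1.92693685e-01  9.81258827e-01 -4.87603088e-04]
```

View pics/top0x.png

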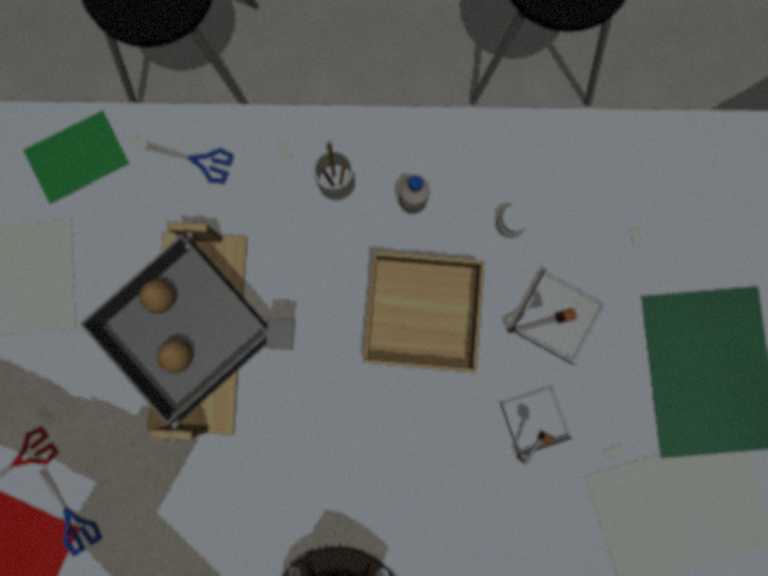

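View pics/scene0x.png

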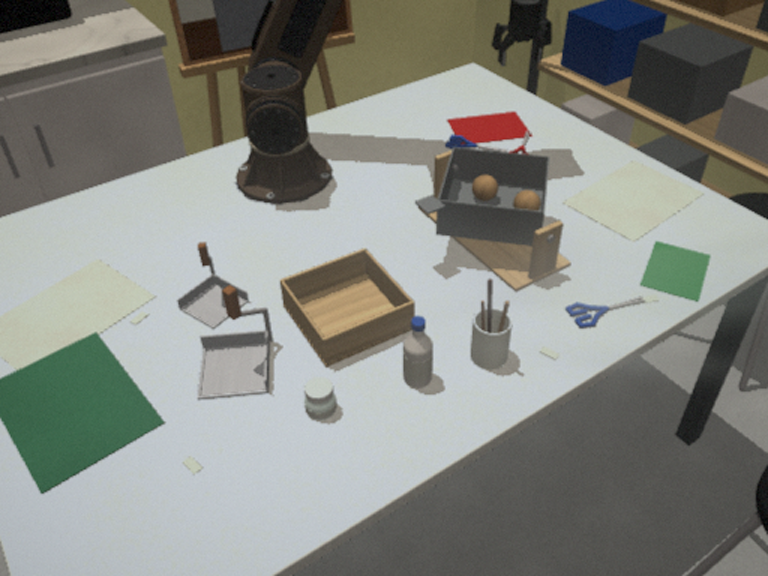

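The top view (768 scale) shows the tub around (175,330) with its tab at (282,325), and balls at (157,296) and (175,355). The box is at (425,311), the pot at (335,175), the glue at (413,192) and the jar at (512,220).

Two things could be taken for the scoop: one with its grip at top (566,316) / scene (231,302), and a smaller one at top (546,437) / scene (203,253). I choose the first, which is larger. Next I check it in a close crop.

```bash
cat > h.py <<'E'
import cv2,numpy as np
from scipy.spatial.transform import Rotation as Rn
def cam(r,n):
    p=r.camera_params(n);R=cv2.Rodrigues(np.array(p["rvec"],float))[0];return np.array(p["camera_matrix"]),R,np.array(p["tvec"],float).ravel()
def ray(c,uv):
    K,R,t=c;o=-R.T@t;d=R.T@np.linalg.solve(K,np.array([uv[0],uv[1],1.]));return o,d/np.linalg.norm(d)
def onz(c,uv,z):
    o,d=ray(c,uv);return o+d*(z-o[2])/d[2]
def cross(*cu):
    A=np.zeros((3,3));b=np.zeros(3)
    for c,uv in cu:
        o,d=ray(c,uv);M=np.eye(3)-np.outer(d,d);A+=M;b+=M@o
    return np.linalg.solve(A,b)
E
python3 - <<'E'
import cv2,numpy as np
from h import *
t=cv2.imread("pics/top0.png");s=cv2.imread("pics/scene0.png")
def crop(im,x,y,w,h,f):
    c=cv2.resize(im[y:y+h,x:x+w],None,fx=f,fy=f,interpolation=cv2.INTER_CUBIC);c=cv2.convertScaleAbs(c,alpha=1.3)
    for i in range((-x)%10,w,10):
        cv2.line(c,(i*f,0),(i*f,5),(0,0,255),1);cv2.putText(c,str(x+i),(i*f,14),0,.3,(0,0,255),1) if (x+i)%20==0 else 0
    for i in range((-y)%10,h,10):
        cv2.line(c,(0,i*f),(5,i*f),(0,0,255),1);cv2.putText(c,str(y+i),(6,i*f+3),0,.3,(0,0,255),1) if (y+i)%20==0 else 0
    return c
a=crop(t,50,142,150,155,3);b=crop(t,328,172,80,75,4);d=crop(s,125,180,65,95,4)[:300]
W=np.zeros((600,800,3),np.uint8)
W[:a.shape[0],:450]=a;W[:300,460:780]=b;W[300:600,460:720]=crop(s,125,185,65,75,4)
cv2.imwrite("pics/m1.png",W)
h=cv2.cvtColor(t,cv2.COLOR_BGR2HSV);h2=cv2.cvtColor(s,cv2.COLOR_BGR2HSV)
for n,im in(("top",h),("scene",h2)):
    m=cv2.inRange(im,(3,110,40),(18,255,255));k,_,st,ce=cv2.connectedComponentsWithStats(m)
    for i in range(1,k):
        if st[i][4]>25:print(n,st[i],ce[i].round(1))
E
```

```text
top [ 94 187  22  21 335] [104.1 196.8]
top [375 207   8   7  42] [378.6 209.7]
top [106 227  21  20 323] [115.9 236.7]
top [362 290   6   6  29] [364.5 292.3]
scene [113   0  55  77 995] [136.8  36. ]
scene [215   0  21  32 305] [227.   18.3]
scene [451   0  58  12 333] [481.    3.3]
scene [212  36   7  22  46] [214.7  46. ]
scene [316 118  14   6  45] [322.7 120.3]
scene [345 128  12   6  33] [350.8 130.1]
scene [149 191   8   6  29] [152.1 193.1]
```

View pics/m1.png

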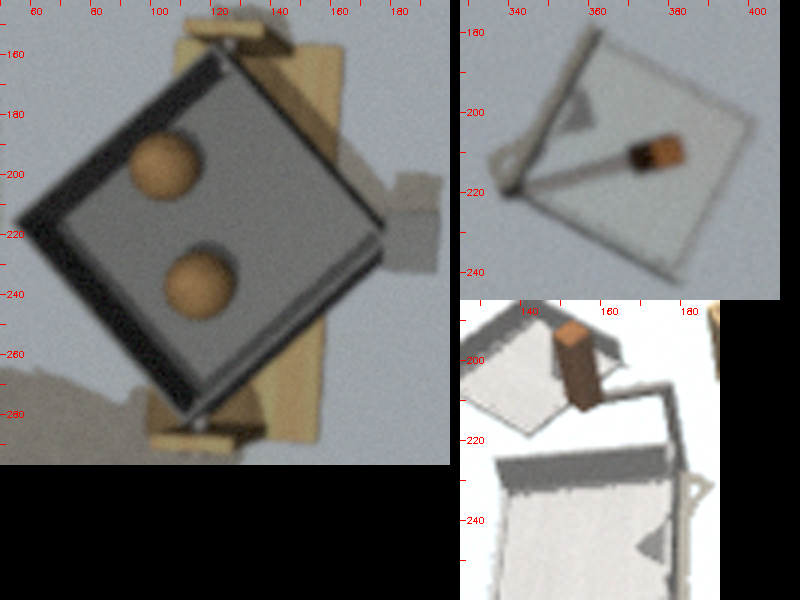

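The crop confirms the large scoop: nose at top (400,203), side corners (361,180) and (382,242), rear (341,220), grip top (381.5,209). The tub's rim corners are at (53,216), (122,158), (176,219) and (112,282), with the tab middle at (187,222).

```bash
python3 - <<'E'
from station import r
from h import *
c=cam(r,"top");s=cam(r,"scene")
P=lambda u,z,n="":print(n,(onz(c,u,z)*1000).round(1)[:2])
for n,u,z in(("nose",(400,203),.004),("sideA",(361,180),.036),("sideB",(382,242),.036),("rear",(341,220),.06),("gripT",(381.5,209),.19),
 ("tubL",(53,216),.16),("tubT",(122,158),.16),("tubR",(176,219),.16),("tubB",(112,282),.16),("tab",(187,222),.16),
 ("ball1",(104.1,196.8),.104),("ball2",(115.9,236.7),.104),("glue",(277,122),.15),("jar",(341,147),.06),("pot",(223,117),.095)):P(u,z,n)
print("grip x",cross((c,(381.5,209)),(s,(152,192.5)))*1000)
t=cv2.imread("pics/top0.png");h=cv2.cvtColor(t,cv2.COLOR_BGR2HSV)
m=cv2.inRange(h[150:260,235:330],(8,50,30),(28,255,255))
k,_=cv2.findContours(m,0,1);k=max(k,key=cv2.contourArea)+np.array([235,150]);R=cv2.minAreaRect(k);print(R)
b=np.array([onz(c,p,.075)*1000 for p in cv2.boxPoints(R)]);print(b.round(),b.mean(0))
# square fit: rim corners 
T=np.array([onz(c,u,.16)[:2] for u in((53,216),(122,158),(176,219),(112,282))])*1000
print(T.mean(0),np.linalg.norm(T-T.mean(0),axis=1))
E
```

```text
nose [ 568.2 -475.1]
sideA [ 627.5 -359.8]
sideB [ 459.  -415.5]
rear [ 516.  -300.5]
gripT [ 538.7 -375.7]
tubL [511.  431.5]
tubT [659.2 265.6]
tubR [508.2 125. ]
tubB [351.6 277.4]
tab [501.2  97.5]
ball1 [565.3 324. ]
ball2 [462.2 288.7]
glue [ 759. -123.]
jar [ 714. -301.]
pot [784.1  18.8]
grip x [ 538.75173273 -375.19898228  191.08279737]
((282.201171875, 206.946533203125), (75.73444366455078, 75.20085144042969), 5.1021647453308105)
[[ 456.  -35.   75.]
 [ 656.  -49.   75.]
 [ 640. -251.   75.]
 [ 441. -234.   75.]] [ 548.37365236 -142.08802491   75.        ]
[507.53349383 274.86964452] [156.64406009 151.97804152 149.82719854 155.91542966]
```

```bash
python3 - <<'E'
from station import r
from h import *
c=cam(r,"top");s=cam(r,"scene")
P=lambda u,z,n="":print(n,(onz(c,u,z)*1000).round(1)[:2])
for n,u,z in(("nose",(402.25,202.5),.004),("sideA",(362.5,179),.036),("sideB",(383,242.5),.02),("rear",(340.5,220),.06),
 ("tubL",(55.7,216),.16),("tubT",(126,157),.16),("tubR",(178,219.3),.16),("tubB",(115,282.7),.16),("tab",(187.8,222),.16)):P(u,z,n)
print("grip x",cross((c,(380.3,209.5)),(s,(152.5,193)))*1000)
T=np.array([onz(c,u,.16)[:2] for u in((55.7,216),(126,157),(178,219.3),(115,282.7))])*1000
print(T.mean(0),np.linalg.norm(T-T.mean(0),axis=1))
# outer left rim edges by gradient, on the top image
g=cv2.GaussianBlur(cv2.imread("pics/top0.png",0).astype(np.float32),(0,0),1)
L={}
for nm,a,b in(("LT",(55.7,216),(126,157)),("LB",(55.7,216),(115,282.7))):
    a,b=np.array(a),np.array(b);d=(b-a)/np.linalg.norm(b-a);n=np.array([d[1],-d[0]]);
    if n[0]>0:n=-n
    pts=[]
    for f in np.linspace(.15,.8,20):
        q=a+f*(b-a);tt=np.arange(-6,6,.25);xy=(q+tt[:,None]*n).astype(np.float32)
        v=cv2.remap(g,xy[:,0],xy[:,1],cv2.INTER_LINEAR).ravel();pts.append(xy[np.argmax(np.gradient(v))])
    W=np.array([onz(c,p,.16)[:2]*1000 for p in pts],np.float32)
    vx,vy,x0,y0=cv2.fitLine(W,cv2.DIST_HUBER,0,.01,.01).ravel();L[nm]=(vx,vy,x0,y0);print(nm,np.degrees(np.arctan2(vy,vx)),np.abs((W-[x0,y0])@[vy,-vx]).mean())
A=L["LT"];B=L["LB"]
k=np.linalg.solve(np.array([[A[0],-B[0]],[A[1],-B[1]]]),np.array([B[2]-A[2],B[3]-A[3]]))
print("corner L",A[2]+k[0]*A[0],A[3]+k[0]*A[1])
E
```

```text
nose [ 569.7 -481.4]
sideA [ 630.3 -363.9]
sideB [ 457.6 -422.4]
rear [ 515.9 -299.2]
tubL [511.1 424.7]
tubT [661.9 255.6]
tubR [507.6 120.1]
tubB [350.1 269.9]
tab [501.2  95.5]
grip x [ 537.58940945 -373.48585456  187.55003314]
[507.66926451 267.58589131] [157.19048286 154.7027521  147.52891223 157.62015453]
LT -47.22663 0.6164381
LB 43.251198 0.43740645
corner L 512.4218 429.29202
```

```bash
cat >> h.py <<'E'
MID=np.array([.507,.272]);YAW=np.radians(88.0)   # stand
RS=Rn.from_euler('z',YAW).as_matrix()
def tubR(a): # -x down by a
    return RS@Rn.from_euler('y',-a).as_matrix()
def tubP(p,a=.38): return np.r_[MID,.110]+tubR(a)@np.array(p,float)
# scoop: nose position N (world), rotation R (scoop axes in world); tool option k: tool y along scoop dir
OPT={'+x':[0,np.array([1,0,0.])],'-x':[0,np.array([-1,0,0.])],'+y':[0,np.array([0,1,0.])],'-y':[0,np.array([0,-1,0.])]}
def tool(N,R,k='+x',grip=np.array([.117,0,.158])):
    y=OPT[k][1];z=np.array([0,0,-1.]);x=np.cross(y,z);T=R@np.column_stack([x,y,z])
    p=N+R@grip+ .003*R@np.array([0,0,1.])  # TCP 3 mm behind grasp point
    q=Rn.from_matrix(T).as_quat();return p,np.r_[q[3],q[:3]]
def scoopR(yaw,pitch): # yaw: direction of scoop +x ; pitch>0 nose down
    return Rn.from_euler('z',yaw).as_matrix()@Rn.from_euler('y',-pitch).as_matrix()
E
python3 - <<'E'
from station import r
from h import *
np.set_printoptions(precision=2,suppress=True)
ys=np.radians(107);C=tubP([-.152,0,-.036])
R0=scoopR(ys,0);N0=np.array([.5375,-.373,.158])-R0@np.array([.117,0,.158])
print("tub corner",C,"nose0",N0)
for k in OPT:
    print(k)
    def s(n,N,R):print("  ",n,r.solve_ik(*tool(N,R,k)))
    s("grasp",N0,R0);s("up",N0+[0,0,.15],R0)
    for d,h in((.1,.12),(.1,0),(.003,0)): s("tub%g,%g"%(d,h),tubP([-.152+d,0,-.036+h]),scoopR(YAW,.38))
    s("lift",tubP([-.15,0,.04]),scoopR(YAW,-.05));s("high",tubP([-.15,0,.04])+[0,0,.12],scoopR(YAW,-.2))
    ok=[]
    for yd in range(0,360,15):
        for pd in (50,60,70):
            y=np.radians(yd);R=scoopR(y,np.radians(pd));nd=-np.array([np.cos(y),np.sin(y),0])
            N=np.array([.548,-.142,.06])-.02*nd
            q=r.solve_ik(*tool(N,R,k))
            if q is not None:ok.append((yd,pd,round(float(q[5]),1)))
    print("  dump",ok)
E
```

```text
tub corner [0.5  0.14 0.02] nose0 [ 0.57 -0.48  0.  ]
+x
   grasp [-0.71  0.63  1.57 -0.    0.94 -2.58]
   up [-0.71  0.49  1.41 -0.    1.25 -2.58]
   tub0.1,0.12 [ 0.17  0.26  1.67  0.41  1.16 -1.52]
   tub0.1,0 [ 0.25  0.4   1.79  0.47  0.9  -1.57]
   tub0.003,0 [ 0.09  0.4   1.89  0.51  0.86 -1.79]
   lift [ 0.35  0.42  1.71 -0.05  1.03 -1.16]
   high [ 0.44  0.37  1.51 -0.18  1.35 -1.05]
  dump [(0, 50, -2.3), (15, 50, -2.2), (15, 60, -2.6), (30, 50, -2.2), (30, 60, -2.5), (45, 50, -2.2), (45, 60, -2.5), (45, 70, -2.6), (60, 50, -2.3), (60, 60, -2.4), (60, 70, -2.6), (75, 50, -2.4), (75, 60, -2.5), (75, 70, -2.5), (90, 50, -2.4), (90, 60, -2.5), (90, 70, -2.5), (105, 50, -2.6), (105, 60, -2.6), (105, 70, -2.6), (120, 70, -2.7), (195, 70, 2.6), (210, 50, 2.6), (210, 60, 2.6), (210, 70, 2.5), (225, 50, 2.4), (225, 60, 2.5), (225, 70, 2.5), (240, 50, 2.3), (240, 60, 2.4), (240, 70, 2.4), (255, 50, 2.2), (255, 60, 2.4), (255, 70, 2.5), (270, 50, 2.2), (315, 60, 2.7), (330, 50, 2.6)]
-x
   grasp [-0.71  0.63  1.57 -0.    0.94  0.57]
   up [-0.71  0.49  1.41 -0.    1.25  0.57]
   tub0.
[... 3124 characters left out ...]
0), (105, 60, -1.0), (105, 70, -1.0), (120, 50, -1.1), (120, 60, -1.1), (120, 70, -1.1), (135, 50, -1.3), (135, 60, -1.3), (135, 70, -1.2), (150, 50, -1.5), (150, 60, -1.5), (150, 70, -1.4), (165, 50, -1.7), (165, 60, -1.7), (165, 70, -1.7), (180, 50, -1.8), (180, 60, -1.9), (180, 70, -1.9), (195, 50, -2.0), (195, 60, -2.0), (195, 70, -2.1), (210, 50, -2.2), (210, 60, -2.2), (210, 70, -2.2), (225, 50, -2.3), (225, 60, -2.3), (225, 70, -2.2), (240, 50, -2.4), (240, 60, -2.3), (240, 70, -2.3), (255, 50, -2.5), (255, 60, -2.3), (255, 70, -2.3), (270, 50, -2.5), (315, 60, -2.0), (315, 70, -1.8), (330, 50, -2.1), (330, 60, -1.8), (330, 70, -1.6), (345, 50, -1.2), (345, 60, -1.4), (345, 70, -1.6)]
```

```bash
python3 - <<'E'
from station import r
from h import *
np.set_printoptions(precision=3,suppress=True)
T=RS@np.column_stack([[-1,0,0],[0,1,0],[0,0,-1.]])
best=None
for sg in(1,-1):
    q=Rn.from_matrix(T@np.diag([sg,sg,1.])).as_quat();q=np.r_[q[3],q[:3]];j=r.solve_ik(tubP([-.182,0,.12],0),q);print(j)
    if j is not None and (best is None or abs(j[5])<best[0]):best=(abs(j[5]),q)
q=best[1]
def tip(a,dz): # tip at tab point with tub at a, dz above
    p=tubP([-.184,0,.05],a);p[2]+=dz+.022;return p
r.close_gripper(40)
r.movep(tip(0,.06),q)
print(r.get_obs()["time_s"])
print("touch",r.servo_line(tip(0,-.015),q,velocity=.05,f_stop=3),r.get_obs()["tcp_pos"][2]-.022)
z0=r.get_obs()["tcp_pos"][2]-.022-tip(0,0)[2]+.022
for a in(.1,.2,.3,.36): print(a,r.servo_line(tip(a,z0),q,velocity=.08),r.get_obs()["wrist_force"])
print("stop",r.servo_line(tip(.45,z0),q,velocity=.03,f_stop=12),r.get_obs()["tcp_pos"],r.get_obs()["wrist_force"])
r.dwell(.3);o=r.get_obs();print(o["tcp_pos"],o["wrist_force"],"pred",tip(.38,z0),z0)
p=np.array(o["tcp_pos"]);r.servo_line(p+[0,0,.16],q,velocity=.25)
r.let_go()
# off to the scoop side
r.movep(np.array([.52,-.30,.33]),tool(np.zeros(3),scoopR(np.radians(107),0),'-x')[1])
b=r.grab_frame("top");cv2.imwrite("pics/top1.png",b[...,::-1]);w=r.grab_frame("wrist");cv2.imwrite("pics/wr1.png",w[...,::-1])
im=np.hstack([cv2.resize(b[140:300,40:210],None,fx=2.3,fy=2.3,interpolation=cv2.INTER_CUBIC),cv2.resize(w,(480,368))])[...,::-1] if 0 else None
A=cv2.resize(b[140:300,40:210],(390,368),interpolation=cv2.INTER_CUBIC);B=cv2.resize(w,(410,308));W=np.zeros((368,800,3),np.uint8);W[:,:390]=A;W[:308,390:]=B
cv2.imwrite("pics/m2.png",W[...,::-1]);print(r.get_obs()["time_s"])
E
```

```text
None
[ 0.048  0.355  1.868 -0.     0.919  0.083]
2.875
touch True 0.15848803127055144
0.1 False [ 0.134  0.013 -0.369]
0.2 False [ 0.564  0.201 -0.   ]
0.3 False [ 0.081 -0.602 -0.648]
0.36 False [-0.558 -0.494  6.121]
stop True [0.501 0.082 0.113] [-1.569 -0.102  9.848]
[0.501 0.082 0.113] [-2.238 -1.033  9.465] pred [0.5   0.083 0.109] -0.0015119687294485526
9.0833
```

View pics/m2.png

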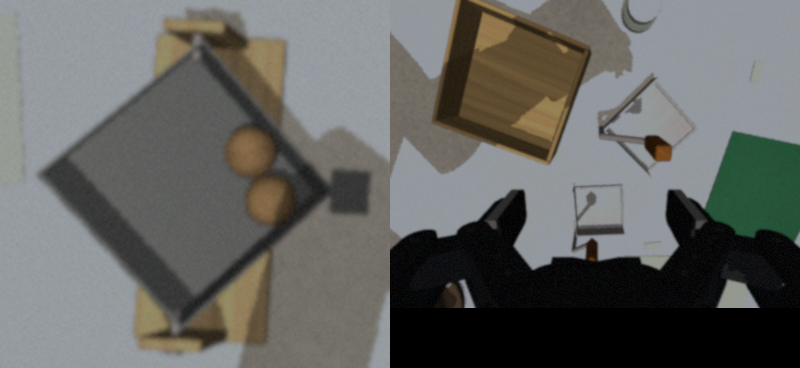

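The tub is tipped and both balls lie in the corner at crop (250,150) and (270,198), but the force record leaves it unclear whether the tub is fully on its stop. The wrist view shows the large scoop's grip top at (663,153). I press the tab once more, harder, to confirm the stop.

```bash
python3 - <<'E'
from station import r
from h import *
np.set_printoptions(precision=4,suppress=True)
c=cam(r,"top");w=cam(r,"wrist");s=cam(r,"scene")
print("grip",cross((c,(380.3,209.5)),(w,(341,191)),(s,(152.5,193))),onz(w,(341,191),.19))
for u in((149,205.4),(157.7,226.3)):
    o,d=ray(c,u);R=tubR(.38);n=R[:,2];p0=np.r_[MID,.11]-.006*n;P=o+d*((p0-o)@n)/(d@n);print("ball tub xyz",R.T@(P-np.r_[MID,.11]))
T=RS@np.column_stack([[-1,0,0],[0,1,0],[0,0,-1.]])@np.diag([-1,-1,1.])
q=Rn.from_matrix(T).as_quat();q=np.r_[q[3],q[:3]]
r.close_gripper(40)
p=np.array([.501,.082,.135]);r.movep(p,q)
f0=np.array(r.get_obs()["wrist_force"]);print("f0",f0)
for f in(4,10,18,26):
    x=r.servo_line(p*[1,1,0]+[0,0,.090],q,velocity=.05,f_stop=f);o=r.get_obs();print(f,x,o["tcp_pos"],np.array(o["wrist_force"])-f0,o["time_s"])
r.servo_line(p+[0,0,.10],q,velocity=.3);print(r.get_obs()["time_s"])
E
```

```text
grip [ 0.5386 -0.3743  0.1887] [ 0.5397 -0.3755  0.19  ]
ball tub xyz [-0.0663 -0.0413 -0.006 ]
ball tub xyz [-0.0931  0.0126 -0.006 ]
f0 [ 0.1404 -1.1008  0.1799]
4 True [0.5012 0.0819 0.1127] [-3.8573  0.123  15.5645] 11.9833
10 True [0.5013 0.082  0.1126] [-5.8653 -0.292  18.0579] 12.1917
18 True [0.5013 0.082  0.1125] [-5.9705 -0.8752 18.6521] 12.4
26 True [0.5012 0.0819 0.1126] [-5.7542 -0.306  20.9308] 12.6083
13.1667
```

Stop confirmed: the tab holds at z = 0.1126 while the force rises to 21 N. The balls touch each other and one wall each. Next I take the scoop.

```bash
python3 - <<'E'
from station import r
from h import *
np.set_printoptions(precision=4,suppress=True)
ys=np.radians(107);R0=scoopR(ys,0);G=np.array([.5386,-.3743,.158]);N0=G-R0@np.array([.117,0,.158])
p,q=tool(N0,R0,'-x')
r.let_go();r.movep(p+[0,0,.08],q);r.servo_line(p,q,velocity=.2)
r.close_gripper(110);o=r.get_obs();print(o["width"],o["grip_force"],o["tcp_pos"],o["time_s"])
r.servo_line(p+[0,0,.17],q,velocity=.25);print("f",r.get_obs()["wrist_force"])
p,q=tool(tubP([-.052,0,.16]),scoopR(YAW,.38),'-x');r.movep(p,q)
print(r.get_obs()["width"],r.get_obs()["time_s"])
for n in("scene","top"):cv2.imwrite(f"pics/{n}2.png",r.grab_frame(n)[...,::-1])
t=cv2.imread("pics/top2.png")[130:310,20:240];s=cv2.imread("pics/scene2.png")[50:230,230:420]
W=np.zeros((400,800,3),np.uint8)
R=scoopR(YAW,.38);N=tubP([-.052,0,.16])
for n,im,x,y in(("top",t,20,130),("scene",s,230,50)):
    K,Rc,tc=cam(r,n)
    for v in([0,0,0],[.184,0,0],[.092,.092,0],[.092,-.092,0],[.117,0,.19]):
        u=cv2.projectPoints((N+R@np.array(v))[None],cv2.Rodrigues(Rc)[0],tc,K,None)[0].ravel();print(n,v,u)
W[:327,:400]=cv2.resize(t,(400,327),interpolation=cv2.INTER_CUBIC);W[:379,400:]=cv2.resize(s,(400,379),interpolation=cv2.INTER_CUBIC)
cv2.imwrite("pics/m3.png",W)
E
```

```text
0.01880321972742755 107.30748295783997 [ 0.5388 -0.3746  0.1615] 16.7917
f [ 0.4595  0.2363 -1.5303]
0.018923268817430245 19.7667
top [0, 0, 0] [153.2965 219.5322]
top [0.184, 0, 0] [ 68.6471 214.401 ]
top [0.092, 0.092, 0] [109.0119 258.2613]
top [0.092, -0.092, 0] [115.4213 176.494 ]
top [0.117, 0, 0.19] [107.9593 213.9529]
scene [0, 0, 0] [304.4369 107.1417]
scene [0.184, 0, 0] [349.1043  72.3602]
scene [0.092, 0.092, 0] [309.0993  77.7956]
scene [0.092, -0.092, 0] [346.2833 102.4031]
scene [0.117, 0, 0.19] [318.9237  36.2472]
```

View pics/m3.png

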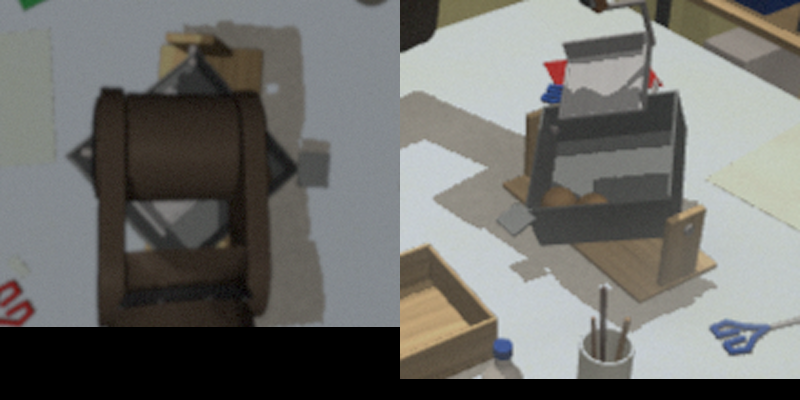

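The scene view shows the scoop level with the tipped tub's floor. Its nose is at (560,115) against a predicted (557,120), so it sits true in the hand. Next I lower it and slide it under the balls.

```bash
python3 - <<'E'
from station import r
from h import *
np.set_printoptions(precision=4,suppress=True)
P=.38+.03
def go(d,h,v,f=None,pitch=P):
    return r.servo_line(*tool(tubP([-.152+d,0,-.036+h]),scoopR(YAW,pitch),'-x'),velocity=v,f_stop=f)
def st(n):
    o=r.get_obs();R=scoopR(YAW,P);N=np.array(o["tcp_pos"])-R@np.array([.117,0,.161]);l=tubR(.38).T@(N-np.r_[MID,.11])-[-.152,0,-.036]
    print(n,"tub-rel nose",l,"f(tub)",tubR(.38).T@np.array(o["wrist_force"]),o["width"],o["time_s"],flush=True);return l
go(.100,.02,.2);st("near")
print(go(.100,-.012,.04,4));l=st("floor")
h=l[2]
print(go(.055,h,.06,25));st("a")
print(go(.030,h,.04,25));st("b")
print(go(.004,h,.04,25));st("c")
cv2.imwrite("pics/scene3.png",r.grab_frame("scene")[...,::-1])
s=cv2.imread("pics/scene3.png")[70:190,250:400];cv2.imwrite("pics/s3.png",cv2.resize(s,(750,600),interpolation=cv2.INTER_CUBIC))
E
```

```text
near tub-rel nose [ 0.1002 -0.0004  0.0209] f(tub) [-1.098  -0.2026 -1.4024] 0.018689518811055704 20.8833
True
floor tub-rel nose [ 0.0996 -0.0001 -0.0009] f(tub) [-3.1259  0.4789  6.9813] 0.018491698249502628 21.4417
False
a tub-rel nose [ 0.0552 -0.0007 -0.0004] f(tub) [ 1.1608 -0.0361  7.8251] 0.019025855686802845 22.3333
False
b tub-rel nose [ 0.0301 -0.0007 -0.0005] f(tub) [-0.09   -0.1217  7.6013] 0.018673762890584894 23.1083
False
c tub-rel nose [ 0.0041 -0.0007 -0.0005] f(tub) [ 0.3911 -0.6642  7.6635] 0.018838820144928232 23.9083
```

View pics/s3.png

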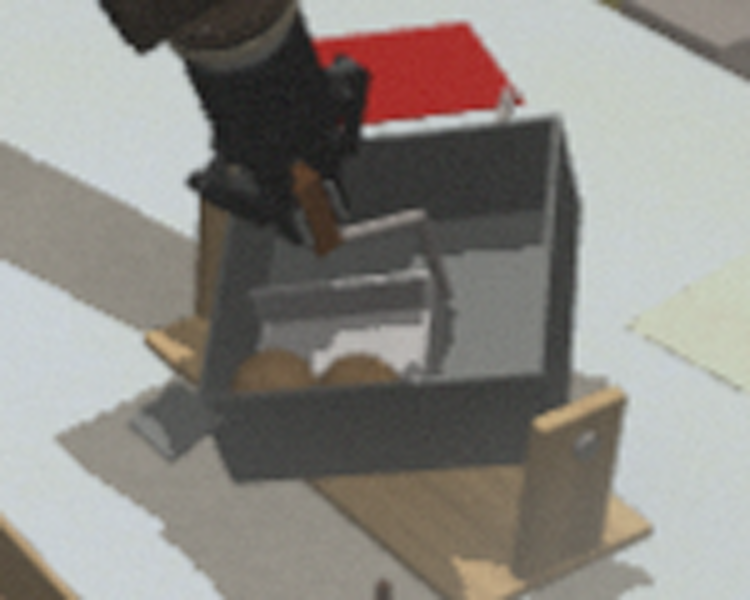

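Both balls (270,370) and (355,370) are on the pan in the corner. Next I level and lift along the corner edge.

```bash
python3 - <<'E'
from station import r
from h import *
np.set_printoptions(precision=4,suppress=True)
def go(th,v,d=.004):
    h=.004+max(0,.186*np.sin(th))
    return r.servo_line(*tool(tubP([-.152+d,0,-.036+h]),scoopR(YAW,.38-th),'-x'),velocity=v,f_stop=25)
for th,v in((0,.03),(.1,.06),(.2,.06),(.3,.06),(.4,.06),(.47,.06)):
    print(th,go(th,v),r.get_obs()["wrist_force"],r.get_obs()["time_s"],flush=True)
N=tubP([-.148,0,-.032+.186*np.sin(.47)])
print(r.servo_line(*tool(N+[0,0,.03],scoopR(YAW,-.17),'-x'),velocity=.08,f_stop=25))
print(r.servo_line(*tool(N+[0,0,.12],scoopR(YAW,-.2),'-x'),velocity=.12,f_stop=25))
r.dwell(.2);print(r.get_obs()["wrist_force"],r.get_obs()["time_s"])
cv2.imwrite("pics/scene4.png",r.grab_frame("scene")[...,::-1])
s=cv2.imread("pics/scene4.png")[20:190,230:420];cv2.imwrite("pics/s4.png",cv2.resize(s,(670,600),interpolation=cv2.INTER_CUBIC))
E
```

```text
0 False [ 0.562   0.1653 -3.0572] 24.275
0.1 False [-0.3583  0.4217 -2.9417] 24.7
0.2 False [-0.3795  0.0063 -2.7327] 25.1
0.3 False [ 0.7651  1.6097 -2.9509] 25.4667
0.4 False [2.8647 6.8673 2.2632] 25.8
0.47 False [-0.0496 13.8088  5.9726] 26.0667
False
False
[ 0.1962 -0.1085 -3.4697] 27.5583
```

View pics/s4.png

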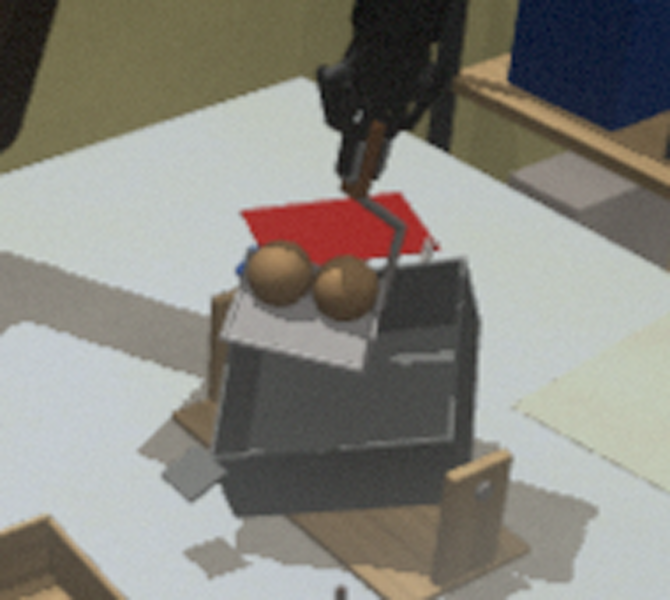

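The image shows both balls on the scoop at (280,272) and (345,288), and the tub still tipped. Next I carry them to the box and tip.

```bash
python3 - <<'E'
from station import r
from h import *
np.set_printoptions(precision=4,suppress=True)
X,Y=.548,-.112
def go(z,pitch,v,y=Y): 
    x=r.servo_line(*tool(np.array([X,y,z]),scoopR(YAW,pitch),'-x'),velocity=v,f_stop=25);o=r.get_obs();print(z,pitch,x,o["wrist_force"],o["time_s"],flush=True)
for z,a,v in((.23,-.2,.2),(.15,-.15,.15),(.11,.12,.1),(.085,.3,.08),(.065,.5,.08),(.06,.75,.08),(.06,1.0,.12),(.065,1.2,.12)):go(z,a,v)
r.dwell(.5);print(r.get_obs()["wrist_force"])
cv2.imwrite("pics/scene5.png",r.grab_frame("scene")[...,::-1])
s=cv2.imread("pics/scene5.png")[90:290,120:320];cv2.imwrite("pics/s5.png",cv2.resize(s,(600,600),interpolation=cv2.INTER_CUBIC))
E
```

```text
0.23 -0.2 False [-0.818   0.143  -3.0753] 28.9167
0.15 -0.15 False [-0.3539 -0.313  -2.8361] 29.5583
0.11 0.12 False [ 0.7205  0.1195 -2.2938] 30.1417
0.085 0.3 False [ 0.1296  0.0529 -1.6738] 30.7167
0.065 0.5 False [ 0.6755  0.2866 -2.0715] 31.3667
0.06 0.75 False [-0.1957  0.2451 -1.2874] 32.1417
0.06 1.0 False [ 0.1626  0.331  -1.4458] 32.7083
0.065 1.2 False [-0.2552  0.683  -1.8268] 33.175
[ 1.0852  0.2581 -0.9526]
```

View pics/s5.png

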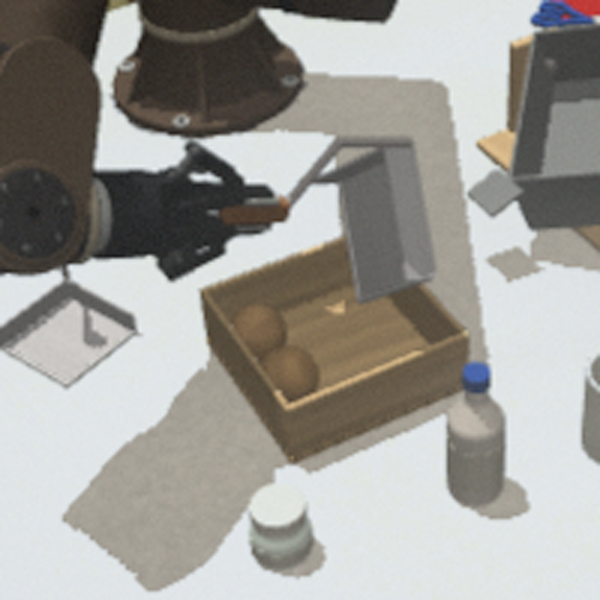

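Both balls are in the box at (258,330) and (290,373). Next I level the scoop and stand it back where it was.

```bash
python3 - <<'E'
from station import r
from h import *
np.set_printoptions(precision=4,suppress=True)
def go(z,pitch,v): r.servo_line(*tool(np.array([.548,-.112,z]),scoopR(YAW,pitch),'-x'),velocity=v)
go(.12,.9,.2);go(.18,.3,.3);go(.2,0,.3)
R0=scoopR(np.radians(107),0);N0=np.array([.5386,-.3743,.158])-R0@np.array([.117,0,.158])
p,q=tool(N0,R0,'-x')
r.movep(p+[0,0,.15],q);r.servo_line(p+[0,0,.02],q,velocity=.2)
print(r.servo_line(p-[0,0,.006],q,velocity=.03,f_stop=4),r.get_obs()["tcp_pos"]-p,r.get_obs()["time_s"])
r.dwell(.2);r.let_go();r.dwell(.3)
t=np.array(r.get_obs()["tcp_pos"]);r.servo_line(t+[0,0,.12],q,velocity=.15);r.movep(np.array([.45,-.1,.42]),q);r.dwell(.5)
print(r.get_obs()["time_s"])
cv2.imwrite("pics/scene6.png",r.grab_frame("scene")[...,::-1]);cv2.imwrite("pics/top6.png",r.grab_frame("top")[...,::-1])
s=cv2.imread("pics/scene6.png");cv2.imwrite("pics/s6.png",cv2.resize(s,(768,576),interpolation=cv2.INTER_CUBIC))
E
```

```text
True [ 0.0001 -0.0003  0.0005] 38.4333
42.2583
```

View pics/s6.png

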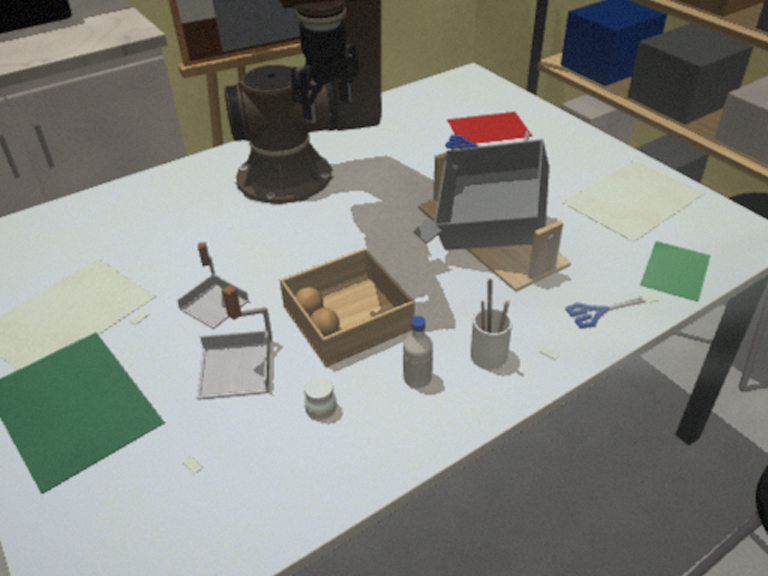

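The final view shows both balls in the box, the scoop standing upright at (240,340), and the glue, jar and pot where they were. One last check: whether the tub has moved since the press.

```bash
python3 - <<'E'
from station import r
import cv2,numpy as np
a=cv2.imread("pics/scene2.png",0).astype(np.float32);b=cv2.imread("pics/scene6.png",0).astype(np.float32)
t=cv2.imread("pics/top1.png",0).astype(np.float32);u=cv2.imread("pics/top6.png",0).astype(np.float32)
for A,B,(x,y,w,h) in((a,b,(272,142,32,24)),(a,b,(290,135,75,35)),(t,u,(55,150,50,65)),(t,u,(165,205,40,36))):
    A,B=A[y:y+h,x:x+w],B[y:y+h,x:x+w];M=np.eye(2,3,dtype=np.float32)
    print(cv2.findTransformECC(A,B,M,cv2.MOTION_TRANSLATION,(3,100,1e-5))[1][:,2])
E
```

```text
[-0.8156759 -3.4820004]
[-0.08985612  1.068634  ]
[0.01108744 0.00031352]
[ 0.42669305 -0.6356942 ]
```

```bash
python3 -c "
from station import r
print(r.job_done())"
```

```text
the job is handed in; nothing more can be done
None
```

I handed the job in at about 42 s: the tub is on its stop, both balls are in the upright box, the scoop stands upright where it was found, and the final view shows the glue bottle, jar and brush pot unmoved.

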